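# Restock the torch tray at the welding bench

## Robot

A 7-joint arm with a two-finger parallel gripper is mounted at the origin on the work surface. World frame = base frame: x ahead of the robot, y to its left, z up, the work surface at z = 0. Lengths are in m, angles in rad, forces in N, time in s.
With the tool pointing down it reaches from about 0.375 to 0.925 m from the base axis. Payload 3.1 kg.
Tool frame: the origin (TCP) lies on the front face of the gripper's body, between the roots of the fingers; the fingertips stand 73 mm ahead of it and the grasp point (between the pads) lies 54 mm ahead of it; z points along the fingers, y is the line along which they close (so a half turn about z gives the same grasp; the last joint's range is limited). The gripper opens to 85 mm and grips with 20 to 120 N. Pads are 22 mm wide; open, the fingers measure 114 mm over their backs; the gripper's body (76 mm by 85 mm) begins 54 mm behind the grasp point. The pads swing forward as they close: fully open they stand 13 mm farther back than shut.
Start: joints at [-1.259, 0.383, 0.044, 1.598, -0.018, 1.161, -0.05], TCP at [0.259, 0.596, 0.304] pointing down, gripper open.
Joint ranges: [-2.61, 2.61], [-0.41, 2.15], [-1.48, 1.57], [0, 2.5], [-1.57, 4.71], [0.05, 1.97], [-2.85, 2.85]. Speed limits (rad/s): [2.79, 2.79, 3.14, 3.14, 3.14, 3.14, 3.14].

## Interface

Orientations are given as a unit quaternion [x, y, z, w].
In Python, from cell import r, vision, hand_in gives the robot as it stands.
- The arm moves only by the tool jog_arm, never from a script. Its argument "rows" is one flat list of numbers, 7 for each row, row after row: the shift along the tool's x, y, z normalised to -1 to 1, where 1 is 2.5 cm, then the turn, a rotation vector about the tool's x, y, z normalised to -1 to 1, where 1 is 5 degrees, then the gripper's target within -1 to 1 (shut at 1, half-way at 0, fully open at -1). A call has 1 to 10 rows; each row shifts and turns the commanded pose from where the row before left it, along the tool's axes as they then stand; what a row does not reach is not made up. A row lasts 1/8 s, in which the tool goes at most 62.5 mm and 10.7 degrees, less where a joint would pass 70% of its speed; a pose out of reach is approached as far as the arm can. A call with a number of a shift or a turn outside -1 to 1 is refused whole. A call with a gripper value outside its range is refused whole. The fingers move at their own pace and stop on an object; the grip force is fixed at half the most. Time passes only in rows, so rows that do not move let the fingers close. It gives the time, the measured TCP pose, the force, the opening and the grip force at its end, in the units of the state.
- r.read_state(): the state, without advancing time (a new reading comes with each control period).
- vision.grab_frame(name): name is "scene" or "top"; returns the picture (384x512x3 uint8, red, green, blue); there is no depth.
- vision.get_calibration(name): a dict with "mtx" (3x3 intrinsics, pixels), "rvec" (rotation vector, rad) and "tvec" (3), from world to camera coordinates, as OpenCV has them. Camera axes: x right, y down, z forward; pixel columns grow to the right and rows downward; lengths in m; the calibration is good to about 2 mm. A picture is of the moment at which its call begins. get_calibration takes no time and is no camera call.
- hand_in(): hands the job in; it is judged then, once.
The state is a dict: "time_s": time; "joints": joint angles; "dq": joint speeds; "effort": joint torques, N m; "ee_pos": TCP position; "eef_rot": TCP orientation; "ft_force": force on the tool from outside, world axes, zero at the start; "ft_torque": the same for the moment, N m; "gripper_width": opening from 0.0 (shut) to 1.0 (fully open); "grip_force": force on a finger pad.
Only numpy, scipy, OpenCV 4.12 (cv2) and the standard library are available. Lean on these libraries where they do the work, as an engineer would, in place of code of your own. Each camera call takes 0.05 s, during which the arm holds its last target. There are 200 camera calls.

## Task

Restock the tray for the next shift: stand the bright copper nozzle in the green cup, the brass adaptor in the red cup, the orange magnet block in the yellow cup and the blue tub in the white cup, each upright on the floor of its cup. Leave the burnt black nozzle and the grey steel adaptor standing where they are.

Things in the scene. Friction and masses are not known exactly. Their poses are not given: they have to be found in the camera images.
- nozzle: Clean gas nozzle of a welding torch, bright copper: 26 mm in diameter up to 46 mm above its foot, then tapering to 20 mm at the top, 62 mm tall, with a dark bore seen from above. About 90 g. Starts upright on a 6 mm thick plate among the other parts (centres 75 mm or more apart; only offcuts 4 mm thick lie between). Origin: centre of its underside; z up.
- adaptor: Brass (yellow metal) hose adaptor: a hexagonal foot 30 mm across flats and 20 mm tall, above it a round barrel 24 mm in diameter up to the total height of 52 mm, small dark bore on top. About 120 g. Starts upright on a 6 mm thick plate among the other parts (centres 75 mm or more apart; only offcuts 4 mm thick lie between). Origin: centre of its underside; z up.
- magnet: Switchable holding magnet: orange square block, 34 x 34 mm, 48 mm tall, with a black round knob 22 mm in diameter and 10 mm tall on top (58 mm in all). About 250 g; it does not pull on anything. Starts upright on a 6 mm thick plate among the other parts (centres 75 mm or more apart; only offcuts 4 mm thick lie between). Origin: centre of its underside; z up. x and y are square to its sides; any yaw.
- tub: Small blue plastic tub of contact tips: 32 mm in diameter up to 44 mm, white cap 30 mm in diameter up to the total height of 56 mm. About 90 g. Starts upright on a 6 mm thick plate among the other parts (centres 75 mm or more apart; only offcuts 4 mm thick lie between). Origin: centre of its underside; z up.
- burnt_nozzle: Worn-out nozzle, scorched black with spatter beads, of the same shape as the copper one: 26 mm in diameter up to 46 mm above its foot, then tapering to 20 mm at the top, 62 mm tall, with a dark bore seen from above. Does not belong in the tray: leave it. Starts upright on a 6 mm thick plate among the other parts (centres 75 mm or more apart; only offcuts 4 mm thick lie between). Origin: centre of its underside; z up.
- steel_adaptor: Grey steel adaptor of the same shape as the brass one: a hexagonal foot 30 mm across flats and 20 mm tall, above it a round barrel 24 mm in diameter up to the total height of 52 mm, small dark bore on top. Does not belong in the tray: leave it. Starts upright on a 6 mm thick plate among the other parts (centres 75 mm or more apart; only offcuts 4 mm thick lie between). Origin: centre of its underside; z up.
- bin_green: The green square cup, one of four fixed 100 mm apart, two by two, in one grey tray with a lower rim. Outside 74 x 74 mm, 18 mm tall; walls 4 mm; inside 66 x 66 mm. Origin: centre of its underside, 4 mm above the table; inner floor 4 mm and rim 18 mm above the origin; x and y along its sides, z up.
- bin_red: The red square cup, one of four fixed 100 mm apart, two by two, in one grey tray with a lower rim. Outside 74 x 74 mm, 18 mm tall; walls 4 mm; inside 66 x 66 mm. Origin: centre of its underside, 4 mm above the table; inner floor 4 mm and rim 18 mm above the origin; x and y along its sides, z up.
- bin_yellow: The yellow square cup, one of four fixed 100 mm apart, two by two, in one grey tray with a lower rim. Outside 74 x 74 mm, 18 mm tall; walls 4 mm; inside 66 x 66 mm. Origin: centre of its underside, 4 mm above the table; inner floor 4 mm and rim 18 mm above the origin; x and y along its sides, z up.
- bin_white: The white square cup, one of four fixed 100 mm apart, two by two, in one grey tray with a lower rim. Outside 74 x 74 mm, 18 mm tall; walls 4 mm; inside 66 x 66 mm. Origin: centre of its underside, 4 mm above the table; inner floor 4 mm and rim 18 mm above the origin; x and y along its sides, z up.
Mind the look-alikes: they are no part of the job. Leave any turquoise look-alike of the adaptor alone.

How it is judged:
By the outcome, as a careful person would: the job done as asked, in the order asked, and still so for the second after the job is handed in, with the robot touching nothing.
It also fails if it takes over 99 s, if anything falls off the work surface, if the arm or the gripper's body presses on something with over 40 N, if the wrist force passes 120 N, or if a joint passes its speed limit or range.

## Working session

There is one attempt and no reset: what is moved stays moved. The work goes in short steps, Python scripts to look and compute and a tool call to move; the robot and the scene stay as the last step left them, time stands still between calls to the robot, and variables do not carry over. Pictures are saved under pics/ and viewed, at most 14 in all, crops included, and the job is handed in when it is done.

Besides the shell and the picture viewer there is one more tool, called after "Call:" as name(argument=value, ...) on one line, values as JSON. jog_arm: Moves the arm, as the interface text tells. Scaled input: -1 to 1 covers 2.5 cm each way for a shift and 5 degrees each way for a turn. Its arguments: {"type":"object","properties":{"rows":{"type":"array"}},"required":["rows"]}

```bash
mkdir -p pics; python3 - <<'E'
from cell import r, vision
import cv2
for n in("scene","top"):
    f=vision.grab_frame(n); cv2.imwrite(f"pics/{n}0.png",f[:,:,::-1])
    c=vision.get_calibration(n); print(n,c)
print(r.read_state())
E
```

```text
scene {'mtx': array([[381.19129075,   0.        , 253.94739156],
       [  0.        , 381.19129075, 194.25270728],
       [  0.        ,   0.        ,   1.        ]]), 'rvec': array([ 1.63195401,  1.57684941, -0.90758291]), 'tvec': array([ 0.04107821, -0.2465331 ,  1.3261573 ])}
top {'mtx': array([[402.13656377,   0.        , 256.15772098],
       [  0.        , 402.13656377, 192.13895508],
       [  0.        ,   0.        ,   1.        ]]), 'rvec': array([ 2.15581319, -2.1570183 ,  0.1038916 ]), 'tvec': array([-0.05017865,  0.54739371,  1.05767258])}
{'time_s': 0.1, 'joints': array([-1.25880279,  0.38375646,  0.04387613,  1.59938707, -0.01789967,
        1.16120372, -0.04988106]), 'dq': array([-0.00033171, -0.00111337,  0.00015263, -0.00422259,  0.00087273,
       -0.00036814, -0.00089291]), 'effort': array([ 2.66258314e-03, -4.34729326e+01,  1.02917165e+00, -2.50455487e+01,
        1.08310490e-02,  5.44085007e-03, -6.42177564e-07]), 'ee_pos': array([0.25872056, 0.59556395, 0.30262496]), 'eef_rot': array([ 2.03435215e-01,  9.79087697e-01, -1.16820997e-03, -1.71928625e-04]), 'ft_force': array([ 0.14795808,  0.18934613, -0.03211656]), 'ft_torque': array([-0.05630574,  0.00020984, -0.00276826]), 'grip_force': 0.0, 'gripper_width': 1.0010603078504166}
```

View pics/top0.png

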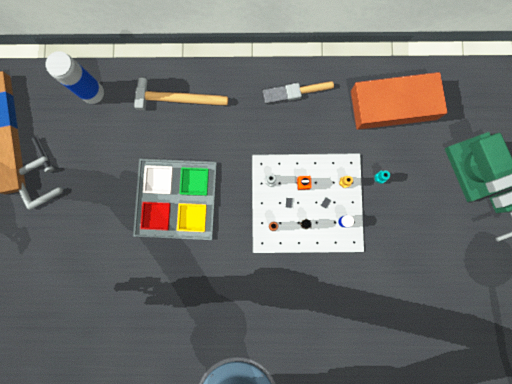

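View pics/scene0.png

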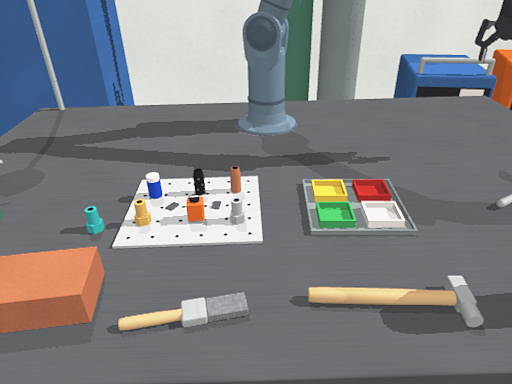

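The top view shows the tray at about (176,199), with white (158,180), green (194,182), red (156,216) and yellow (192,218). The plate is at about (308,203).

Candidates, top pixels:
- **Nozzles:** copper (273,226) is the bright one to take. Black (306,224) is burnt, so it stays.
- **Adaptors:** brass (346,181) is yellow metal, so take it. Grey (270,181) and turquoise (382,176) stay.
- **Magnet:** orange block at (305,183).
- **Tub:** blue at (347,221).

Next I'll confirm these in an enlarged crop.

```bash
cat > h.py <<'E'
import numpy as np, cv2
from cell import r, vision
def ray(n,uv):
    c=vision.get_calibration(n); R=cv2.Rodrigues(c["rvec"])[0]
    d=R.T@np.linalg.inv(c["mtx"])@np.array([*uv,1.]); o=-R.T@c["tvec"]; return o,d
def at(n,uv,z):
    o,d=ray(n,uv); return o+d*(z-o[2])/d[2]
def proj(n,p):
    c=vision.get_calibration(n)
    return cv2.projectPoints(np.array([p],float),c["rvec"],c["tvec"],c["mtx"],None)[0].ravel()
def blob(img,box,lo,hi):
    x0,y0,x1,y1=box; h=cv2.cvtColor(img[y0:y1,x0:x1],cv2.COLOR_RGB2HSV)
    m=cv2.inRange(h,np.array(lo),np.array(hi)); k,l,s,c=cv2.connectedComponentsWithStats(m)
    i=1+s[1:,4].argmax(); return c[i]+[x0,y0], s[i]+[x0,y0,0,0,0]
E
python3 - <<'E'
from h import *
t=cv2.imread("pics/top0.png"); s=cv2.imread("pics/scene0.png")
a=cv2.resize(t[155:255,250:395],None,fx=5,fy=5,interpolation=cv2.INTER_CUBIC)
cv2.imwrite("pics/ct.png",a)
b=cv2.resize(s[160:250,80:270],None,fx=4,fy=4,interpolation=cv2.INTER_CUBIC)
cv2.imwrite("pics/cs.png",b)
T=t[:,:,::-1].copy()
for n,box,lo,hi in [("white",(142,165,174,195),(0,0,170),(179,60,255)),("green",(178,165,212,198),(45,120,60),(80,255,255)),("red",(138,198,174,232),(0,150,80),(8,255,255)),("yellow",(174,200,210,234),(22,120,80),(35,255,255))]:
    c,st=blob(T,box,lo,hi); print(n,c,st,at("top",c,.015))
E
```

```text
white [157.16938519 178.98745295] [143 165  31  30 797] [0.58606229 0.22345321 0.015     ]
green [193.52483221 180.98255034] [179 167  30  29 745] [0.58030488 0.1225894  0.015     ]
red [154.93066667 215.508     ] [141 202  29  28 750] [0.4851268  0.22678596 0.015     ]
yellow [190.96538462 217.23717949] [176 203  30  29 780] [0.48035272 0.1278233  0.015     ]
```

View pics/ct.png

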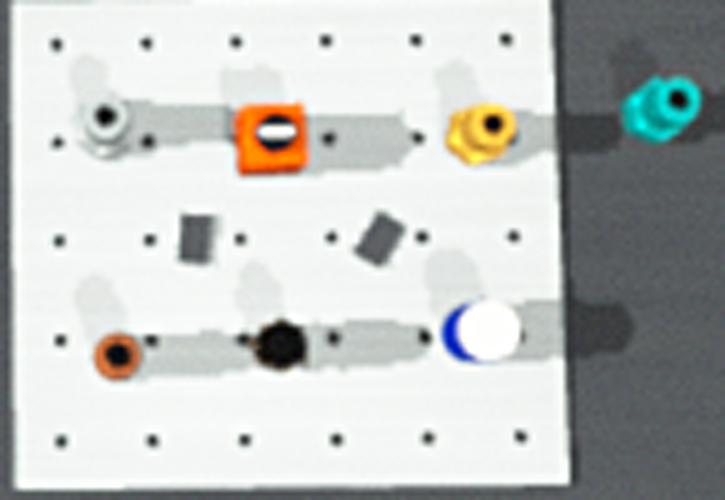

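View pics/cs.png

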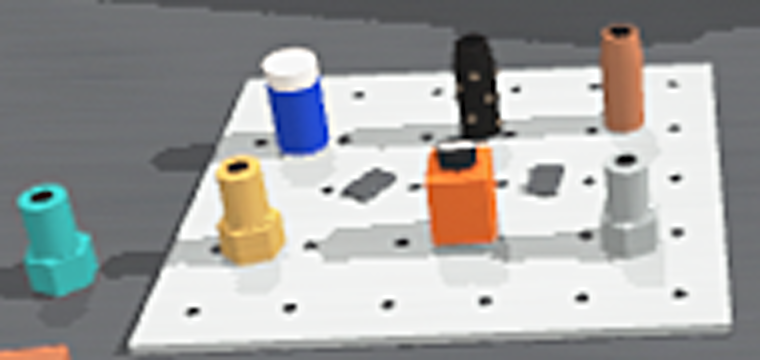

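The crops confirm it: bright copper at top (273.5,226), brass at (348.5,179.5), orange magnet at (305.5,181.5) and the blue tub's cap at (348,221). The black, grey and turquoise ones stay.

```bash
python3 - <<'E'
from h import *
f=lambda U,V:((U+.5)/5-.5+250,(V+.5)/5-.5+155)
g=lambda U,V:((U+.5)/4-.5+80,(V+.5)/4-.5+160)
for n,t,s,z in [("nozzle",(118,355),(621,31),.068),("brass",(493,123),(237,166),.058),("magnet",(277,132),(457,149),.064),("tub",(489,329),(291,62),.062),("burnt",(281,343),(474,40),.068),("steel",(105,116),(626,160),.058)]:
    print(n,at("top",f(*t),z).round(4),at("scene",g(*s),z).round(4))
T=cv2.cvtColor(cv2.imread("pics/top0.png"),cv2.COLOR_BGR2HSV)
m=cv2.inRange(T,(5,200,120),(14,255,255)); m[:,:290]=0;m[:,325:]=0;m[:165]=0;m[200:]=0
c=max(cv2.findContours(m,0,1)[0],key=cv2.contourArea); print(cv2.minAreaRect(c))
S=cv2.imread("pics/cs.png")
# magnet yaw from scene bottom edge corners
a=at("scene",g(437,241),.006);b=at("scene",g(497,240),.006);print(a,b)
print(at("top",f(13,0),.006),at("top",f(15,488),.006),at("top",f(568,484),.006))
E
```

```text
nozzle [ 0.456  -0.0952  0.068 ] [ 0.4555 -0.0943  0.068 ]
brass [ 0.5782 -0.2936  0.058 ] [ 0.5766 -0.2943  0.058 ]
magnet [ 0.5728 -0.1792  0.064 ] [ 0.5762 -0.178   0.064 ]
tub [ 0.4696 -0.2879  0.062 ] [ 0.4703 -0.2872  0.062 ]
burnt [ 0.4622 -0.1794  0.068 ] [ 0.4612 -0.1806  0.068 ]
steel [ 0.5824 -0.0891  0.058 ] [ 0.5827 -0.0894  0.058 ]
((303.5, 182.5), (13.0, 13.0), 90.0)
[ 0.57684946 -0.19494975  0.006     ] [ 0.57769149 -0.1622127   0.006     ]
[ 0.6557251  -0.03900326  0.006     ] [ 0.38566169 -0.0404748   0.006     ] [ 0.38807333 -0.34026315  0.006     ]
```

Call:
jog_arm(rows=[0,0,0,0,0,1,-1,0,0,0,0,0,1,-1,0,0,0,0,0,1,-1,0,0,0,0,0,1,-1,0,0,0,0,0,1,-1,0,0,0,0,0,1,-1,0,0,0,0,0,1,-1,0,0,0,0,0,1,-1,0,0,0,0,0,1,-1,0,0,0,0,0,1,-1])

```text
time_s: 1.35
ee_pos: [0.2587, 0.5958, 0.303]
eef_rot: [0.599, 0.801, -0.001, 0.0]
ft_force: [0.3, 0.3, 0.0]
gripper_width: 0.999
grip_force: 0.0
```

Call:
jog_arm(rows=[0,0,0,0,0,1,-1,0,0,0,0,0,1,-1,0,0,0,0,0,1,-1,0,0,0,0,0,0.3,-1])

```text
time_s: 1.85
ee_pos: [0.2587, 0.5959, 0.3031]
eef_rot: [0.707, 0.707, -0.001, 0.0]
ft_force: [-0.1, -0.7, -0.1]
gripper_width: 0.997
grip_force: 0.0
```

Call:
jog_arm(rows=[-1,1,0,0,0,0,-1,-1,1,0,0,0,0,-1,-1,1,0,0,0,0,-1,-1,1,0,0,0,0,-1,-1,1,0,0,0,0,-1,-1,1,0,0,0,0,-1,-1,1,0,0,0,0,-1,-1,0.85,0,0,0,0,-1,-1,0,0,0,0,0,-1,-1,0,0,0,0,0,-1])

```text
time_s: 3.1
ee_pos: [0.4554, 0.345, 0.3036]
eef_rot: [0.707, 0.707, -0.0, 0.0]
ft_force: [0.1, 0.6, 0.7]
gripper_width: 0.996
grip_force: 0.0
```

Call:
jog_arm(rows=[-1,0,0,0,0,0,-1,-1,0,0,0,0,0,-1,-1,0,0,0,0,0,-1,-1,0,0,0,0,0,-1,-1,0,0,0,0,0,-1,-1,0,0,0,0,0,-1,-1,0,0,0,0,0,-1,-1,0,0,0,0,0,-1,-1,0,0,0,0,0,-1,-1,0,0,0,0,0,-1])

```text
time_s: 4.35
ee_pos: [0.4552, 0.0946, 0.3039]
eef_rot: [0.707, 0.707, 0.0, -0.0]
ft_force: [0.3, -0.0, -0.9]
gripper_width: 1.002
grip_force: 0.0
```

Call:
jog_arm(rows=[-1,0,0,0,0,0,-1,-1,0,0,0,0,0,-1,-1,0,0,0,0,0,-1,-1,0,0,0,0,0,-1,-1,0,0,0,0,0,-1,-1,0,0,0,0,0,-1,-1,0,0,0,0,0,-1,-0.6,0,1,0,0,0,-1,0,0,1,0,0,0,-1,0,0,0,0,0,0,-1])

```text
time_s: 5.6
ee_pos: [0.4536, -0.0944, 0.2523]
eef_rot: [0.707, 0.707, -0.002, -0.001]
ft_force: [0.2, -0.4, -0.5]
gripper_width: 0.999
grip_force: 0.0
```

Call:
jog_arm(rows=[0,0.08,1,0,0,0,-1,0,0,1,0,0,0,-1,0,0,1,0,0,0,-1,0,0,1,0,0,0,-1,0,0,1,0,0,0,-1,0,0,0.8,0,0,0,-1,0,0,0.4,0,0,0,-1,0,0,0,0,0,0,-1])

```text
time_s: 6.6
ee_pos: [0.4578, -0.0936, 0.0991]
eef_rot: [0.707, 0.707, 0.0, -0.0]
ft_force: [-0.6, 0.0, -0.3]
gripper_width: 1.003
grip_force: 0.0
```

Call:
jog_arm(rows=[0,0,0,0,0,0,1,0,0,0,0,0,0,1,0,0,0,0,0,0,1,0,0,0,0,0,0,1,0,0,0,0,0,0,1,0,0,0,0,0,0,1,0,0,0,0,0,0,1,0,0,0,0,0,0,1])

```text
time_s: 7.6
ee_pos: [0.4578, -0.0938, 0.0995]
eef_rot: [0.707, 0.707, 0.0, -0.0]
ft_force: [-1.5, 0.1, 5.9]
gripper_width: 0.283
grip_force: 58.7
```

Call:
jog_arm(rows=[0,0,-1,0,0,0,1,0,0,-1,0,0,0,1,0,0,-1,0,0,0,1,0.7,0,-1,0,0,0,1,1,0.6,0,0,0,0,1,1,0.6,0,0,0,0,1,1,0.6,0,0,0,0,1,1,0.6,0,0,0,0,1,1,0.6,0,0,0,0,1,1,0.6,0,0,0,0,1])

```text
time_s: 8.85
ee_pos: [0.5481, 0.0754, 0.1984]
eef_rot: [0.707, 0.707, -0.0, -0.0]
ft_force: [0.7, -0.1, -0.7]
gripper_width: 0.278
grip_force: 59.1
```

Call:
jog_arm(rows=[1,0.6,0,0,0,0,1,1,0.7,0,0,0,0,1,0,0,0,0,0,0,1,0,0,0,0,0,0,1])

```text
time_s: 9.35
ee_pos: [0.5796, 0.1236, 0.1982]
eef_rot: [0.707, 0.707, -0.001, 0.0]
ft_force: [-0.8, 0.1, -0.9]
gripper_width: 0.282
grip_force: 59.1
```

```bash
python3 - <<'E'
from h import *
f=vision.grab_frame("scene"); cv2.imwrite("pics/s1.png",cv2.resize(f[100:260,80:420],None,fx=2.2,fy=2.2)[:,:,::-1])
E
```

```text
(no output)
```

View pics/s1.png

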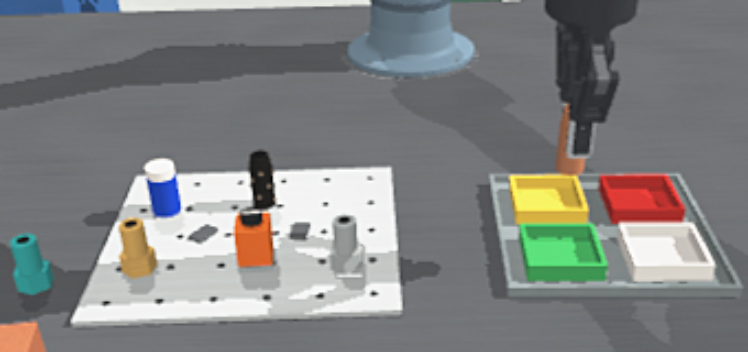

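The nozzle is held above the green cup, its foot at crop pixel (570,172). It looks near upright and the other parts are undisturbed. I'll lower it now.

Call:
jog_arm(rows=[0,0,1,0,0,0,1,0,0,1,0,0,0,1,0,0,1,0,0,0,1,0,0,0.5,0,0,0,1,0,0,0.2,0,0,0,1,0,0,0.1,0,0,0,1,0,0,0,0,0,0,1])

```text
time_s: 10.28
ee_pos: [0.5804, 0.1239, 0.1045]
eef_rot: [0.707, 0.707, 0.001, 0.0]
ft_force: [0.3, 0.2, -0.9]
gripper_width: 0.283
grip_force: 59.1
```

Call:
jog_arm(rows=[0,0,0.06,0,0,0,1,0,0,0,0,0,0,1])

```text
time_s: 10.52
ee_pos: [0.58, 0.1239, 0.1027]
eef_rot: [0.707, 0.707, 0.0, 0.0]
ft_force: [1.0, 0.8, -0.7]
gripper_width: 0.284
grip_force: 59.1
```

Call:
jog_arm(rows=[0,0,0.04,0,0,0,1,0,0,0,0,0,0,1])

```text
time_s: 10.78
ee_pos: [0.5801, 0.1239, 0.1016]
eef_rot: [0.707, 0.707, 0.0, 0.0]
ft_force: [1.5, -0.2, 0.2]
gripper_width: 0.286
grip_force: 59.3
```

Call:
jog_arm(rows=[0,0,0,0,0,0,0.2,0,0,0,0,0,0,0,0,0,0,0,0,0,-1,0,0,0,0,0,0,-1,0,0,0,0,0,0,-1,0,0,-0.5,0,0,0,-1,0,0,-1,0,0,0,-1,0,0,-1,0,0,0,-1,0,0,-1,0,0,0,-1,0,0,-0.5,0,0,0,-1])

```text
time_s: 12.02
ee_pos: [0.5809, 0.1238, 0.2037]
eef_rot: [0.707, 0.707, 0.002, 0.001]
ft_force: [-0.0, -0.2, -0.3]
gripper_width: 0.999
grip_force: 0.0
```

Call:
jog_arm(rows=[-1,-0.12,0,0,0,0,-1,-1,0,0,0,0,0,-1,-1,0,0,0,0,0,-1,-1,0,0,0,0,0,-1,-1,0,0,0,0,0,-1,-1,0,0,0,0,0,-1,-1,0,0,0,0,0,-1,-1,0,0,0,0,0,-1,-1,0,0,0,0,0,-1,-1,0,0,0,0,0,-1])

```text
time_s: 13.28
ee_pos: [0.5767, -0.1269, 0.2013]
eef_rot: [0.707, 0.707, -0.0, -0.0]
ft_force: [0.4, -0.4, -0.3]
gripper_width: 1.0
grip_force: 0.0
```

Call:
jog_arm(rows=[-1,0,0,0,0,0,-1,-1,0,0,0,0,0,-1,-1,0,0,0,0,0,-1,-1,0,0,0,0,0,-1,-1,0,0,0,0,0,-1,-1,0,0,0,0,0,-1,-0.7,0,0,0,0,0,-1,0,0,0,0,0,0,-1])

```text
time_s: 14.28
ee_pos: [0.5762, -0.2955, 0.2015]
eef_rot: [0.708, 0.706, -0.001, 0.0]
ft_force: [-0.1, -0.3, 1.5]
gripper_width: 0.997
grip_force: 0.0
```

```bash
python3 - <<'E'
from h import *
f=vision.grab_frame("scene"); cv2.imwrite("pics/s2.png",cv2.resize(f[100:260,80:420],None,fx=2.2,fy=2.2)[:,:,::-1])
E
```

```text
(no output)
```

View pics/s2.png

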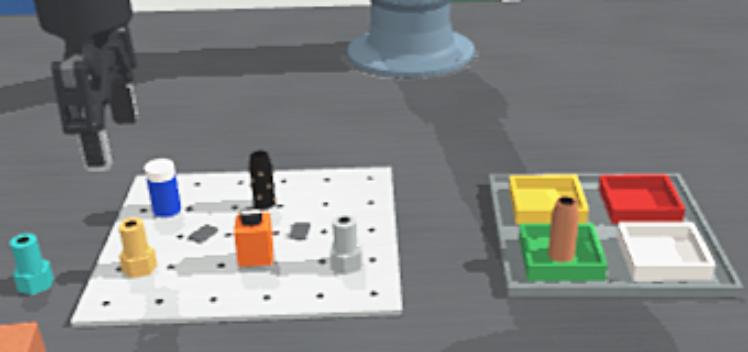

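The copper nozzle stands in the green cup at crop pixel (563,230). Now I'll go down on the brass adaptor.

Call:
jog_arm(rows=[0,0,1,0,0,0,-1,0,0,1,0,0,0,-1,0,0,1,0,0,0,-1,0,0,0.7,0,0,0,-1,0,0,0.3,0,0,0,-1,0,0,0,0,0,0,-1])

```text
time_s: 15.08
ee_pos: [0.5772, -0.2933, 0.1012]
eef_rot: [0.707, 0.707, -0.0, -0.0]
ft_force: [0.2, 0.2, 0.6]
gripper_width: 1.002
grip_force: 0.0
```

Call:
jog_arm(rows=[0,0,0,0,0,0,1,0,0,0,0,0,0,1,0,0,0,0,0,0,1,0,0,0,0,0,0,1,0,0,0,0,0,0,1,0,0,0,0,0,0,1,0,0,0,0,0,0,1])

```text
time_s: 15.95
ee_pos: [0.5776, -0.2939, 0.102]
eef_rot: [0.707, 0.707, 0.0, 0.001]
ft_force: [-0.5, 0.2, 5.3]
gripper_width: 0.263
grip_force: 59.1
```

Call:
jog_arm(rows=[0,0,-1,0,0,0,1,0,0,-1,0,0,0,1,0,0,-1,0,0,0,1,0.8,0,-1,0,0,0,1,1,-0.2,0,0,0,0,1,1,-0.2,0,0,0,0,1,1,-0.2,0,0,0,0,1,1,-0.2,0,0,0,0,1,1,-0.2,0,0,0,0,1,1,-0.2,0,0,0,0,1])

```text
time_s: 17.2
ee_pos: [0.5455, -0.1226, 0.2]
eef_rot: [0.707, 0.707, -0.001, -0.001]
ft_force: [-0.5, -0.1, -0.1]
gripper_width: 0.257
grip_force: 59.0
```

Call:
jog_arm(rows=[1,-0.2,0,0,0,0,1,1,-0.2,0,0,0,0,1,1,-0.2,0,0,0,0,1,1,-0.2,0,0,0,0,1,1,-0.2,0,0,0,0,1,1,-0.2,0,0,0,0,1,1,-0.2,0,0,0,0,1,1,-0.2,0,0,0,0,1,1,-0.2,0,0,0,0,1,1,-0.2,0,0,0,0,1])

```text
time_s: 18.45
ee_pos: [0.4954, 0.1267, 0.2002]
eef_rot: [0.707, 0.707, -0.001, -0.0]
ft_force: [0.0, -1.0, -1.3]
gripper_width: 0.263
grip_force: 59.0
```

Call:
jog_arm(rows=[1,-0.2,0,0,0,0,1,1,-0.2,0,0,0,0,1,1,-0.1,0,0,0,0,1,1,0,0,0,0,0,1,0,0,0,0,0,0,1,0,0,0,0,0,0,1])

```text
time_s: 19.2
ee_pos: [0.4838, 0.2249, 0.2005]
eef_rot: [0.707, 0.707, -0.001, 0.0]
ft_force: [0.2, -1.4, -1.8]
gripper_width: 0.259
grip_force: 59.0
```

Call:
jog_arm(rows=[0,0,1,0,0,0,1,0,0,1,0,0,0,1,0,0,1,0,0,0,1,0,0,0.5,0,0,0,1,0,0,0.2,0,0,0,1,0,0,0.1,0,0,0,1,0,0,0,0,0,0,1])

```text
time_s: 20.08
ee_pos: [0.4849, 0.2264, 0.107]
eef_rot: [0.707, 0.707, 0.001, 0.0]
ft_force: [-0.6, 0.8, -1.1]
gripper_width: 0.263
grip_force: 59.0
```

Call:
jog_arm(rows=[0,0,0.04,0,0,0,1,0,0,0,0,0,0,1])

```text
time_s: 20.32
ee_pos: [0.4845, 0.2265, 0.1057]
eef_rot: [0.707, 0.707, 0.0, 0.0]
ft_force: [0.4, -0.9, -1.9]
gripper_width: 0.261
grip_force: 59.0
```

Call:
jog_arm(rows=[0,0,0.05,0,0,0,1,0,0,0,0,0,0,1,0,0,0.03,0,0,0,1,0,0,0,0,0,0,1])

```text
time_s: 20.82
ee_pos: [0.4844, 0.2263, 0.104]
eef_rot: [0.707, 0.707, -0.0, -0.0]
ft_force: [-2.6, -0.4, 4.3]
gripper_width: 0.265
grip_force: 59.6
```

Call:
jog_arm(rows=[0,0,0,0,0,0,0.2,0,0,0,0,0,0,0,0,0,0,0,0,0,-1,0,0,0,0,0,0,-1,0,0,0,0,0,0,-1,0,0,-0.5,0,0,0,-1,0,0,-1,0,0,0,-1,0,0,-1,0,0,0,-1,0,0,-1,0,0,0,-1,0,0,-0.5,0,0,0,-1])

```text
time_s: 22.08
ee_pos: [0.4853, 0.2265, 0.2055]
eef_rot: [0.707, 0.707, 0.002, 0.0]
ft_force: [-0.3, -0.1, -0.2]
gripper_width: 1.001
grip_force: 0.0
```

Call:
jog_arm(rows=[-1,0.3,0,0,0,0,-1,-1,0.3,0,0,0,0,-1,-1,0.3,0,0,0,0,-1,-1,0.3,0,0,0,0,-1,-1,0.3,0,0,0,0,-1,-1,0.3,0,0,0,0,-1,-1,0.3,0,0,0,0,-1,-1,0.3,0,0,0,0,-1,-1,0.3,0,0,0,0,-1,-1,0.3,0,0,0,0,-1])

```text
time_s: 23.32
ee_pos: [0.5594, -0.0244, 0.2033]
eef_rot: [0.707, 0.707, -0.0, -0.0]
ft_force: [0.2, -0.5, -0.5]
gripper_width: 1.001
grip_force: 0.0
```

Call:
jog_arm(rows=[-1,0.3,0,0,0,0,-1,-1,0.25,0,0,0,0,-1,-1,0,0,0,0,0,-1,-1,0,0,0,0,0,-1,-1,0,0,0,0,0,-1,-1,0,0,0,0,0,-1,-0.2,0,0,0,0,0,-1,0,0,0,0,0,0,-1])

```text
time_s: 24.32
ee_pos: [0.5731, -0.1783, 0.2032]
eef_rot: [0.707, 0.707, 0.0, -0.0]
ft_force: [-0.4, 0.5, 0.9]
gripper_width: 0.999
grip_force: 0.0
```

```bash
python3 - <<'E'
from h import *
f=vision.grab_frame("scene"); cv2.imwrite("pics/s3.png",cv2.resize(f[100:260,80:420],None,fx=2.2,fy=2.2)[:,:,::-1])
E
```

```text
(no output)
```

View pics/s3.png

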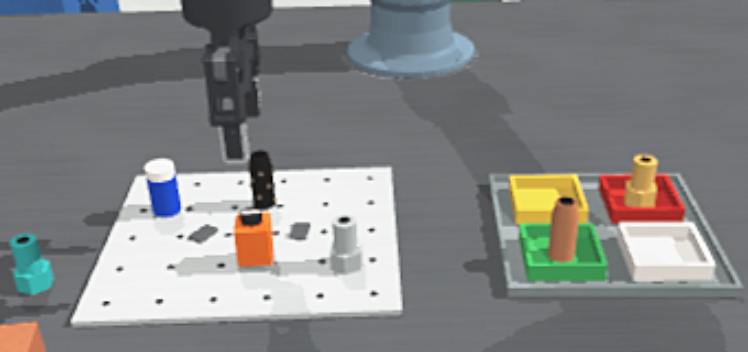

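Brass is standing in the red cup at crop pixel (642,182) and the nozzle still stands in green. Next is the magnet, at crop (254,240).

Call:
jog_arm(rows=[0,0,1,0,0,0,-1,0,0,1,0,0,0,-1,0,0,1,0,0,0,-1,0,0,0.8,0,0,0,-1,0,0,0.4,0,0,0,-1,0,0,0,0,0,0,-1])

```text
time_s: 25.12
ee_pos: [0.573, -0.1782, 0.0978]
eef_rot: [0.707, 0.707, -0.0, -0.001]
ft_force: [-0.2, 0.0, 0.7]
gripper_width: 0.999
grip_force: 0.0
```

Call:
jog_arm(rows=[0,0,0,0,0,0,1,0,0,0,0,0,0,1,0,0,0,0,0,0,1,0,0,0,0,0,0,1,0,0,0,0,0,0,1,0,0,0,0,0,0,1,0,0,0,0,0,0,1])

```text
time_s: 26.0
ee_pos: [0.5741, -0.179, 0.0994]
eef_rot: [0.707, 0.707, 0.001, 0.001]
ft_force: [-0.9, 0.2, 5.9]
gripper_width: 0.391
grip_force: 59.6
```

Call:
jog_arm(rows=[0,0,-1,0,0,0,1,0,0,-1,0,0,0,1,0,0,-1,0,0,0,1,0.25,0,-1,0,0,0,1,1,-0.3,0,0,0,0,1,1,-0.3,0,0,0,0,1,1,-0.3,0,0,0,0,1,1,-0.3,0,0,0,0,1,1,-0.3,0,0,0,0,1,1,-0.3,0,0,0,0,1])

```text
time_s: 27.25
ee_pos: [0.5266, -0.0215, 0.1971]
eef_rot: [0.707, 0.707, -0.001, -0.001]
ft_force: [0.0, -0.3, -2.3]
gripper_width: 0.39
grip_force: 59.3
```

Call:
jog_arm(rows=[1,-0.3,0,0,0,0,1,1,-0.3,0,0,0,0,1,1,-0.3,0,0,0,0,1,1,-0.3,0,0,0,0,1,1,-0.3,0,0,0,0,1,1,-0.4,0,0,0,0,1,0,0,0,0,0,0,1,0,0,0,0,0,0,1])

```text
time_s: 28.25
ee_pos: [0.4801, 0.1266, 0.1977]
eef_rot: [0.707, 0.707, -0.001, 0.0]
ft_force: [1.4, -0.9, -3.2]
gripper_width: 0.384
grip_force: 59.2
```

Call:
jog_arm(rows=[0,0,1,0,0,0,1,0,0,1,0,0,0,1,0,0,1,0,0,0,1,0,0,0.5,0,0,0,1,0,0,0.2,0,0,0,1,0,0,0.1,0,0,0,1,0,0,0,0,0,0,1])

```text
time_s: 29.12
ee_pos: [0.4812, 0.1276, 0.1039]
eef_rot: [0.707, 0.707, 0.001, 0.0]
ft_force: [0.5, 0.5, -3.3]
gripper_width: 0.39
grip_force: 59.2
```

Call:
jog_arm(rows=[0,0,0.06,0,0,0,1,0,0,0,0,0,0,1])

```text
time_s: 29.38
ee_pos: [0.4808, 0.1277, 0.1022]
eef_rot: [0.707, 0.707, 0.0, 0.0]
ft_force: [0.2, -0.7, -3.2]
gripper_width: 0.389
grip_force: 59.2
```

Call:
jog_arm(rows=[0,0,0.04,0,0,0,1,0,0,0,0,0,0,1])

```text
time_s: 29.62
ee_pos: [0.4809, 0.1277, 0.1014]
eef_rot: [0.707, 0.707, 0.0, -0.0]
ft_force: [-2.2, -0.2, 1.7]
gripper_width: 0.389
grip_force: 59.8
```

Call:
jog_arm(rows=[0,0,0,0,0,0,0.1,0,0,0,0,0,0,-0.2,0,0,0,0,0,0,-1,0,0,0,0,0,0,-1,0,0,0,0,0,0,-1,0,0,-0.5,0,0,0,-1,0,0,-1,0,0,0,-1,0,0,-1,0,0,0,-1,0,0,-1,0,0,0,-1,0,0,-0.5,0,0,0,-1])

```text
time_s: 30.88
ee_pos: [0.4815, 0.1276, 0.2029]
eef_rot: [0.707, 0.707, 0.002, 0.0]
ft_force: [-0.6, -0.7, 0.1]
gripper_width: 1.0
grip_force: 0.0
```

Call:
jog_arm(rows=[-1,-0.44,0,0,0,0,-1,-1,0,0,0,0,0,-1,-1,0,0,0,0,0,-1,-1,0,0,0,0,0,-1,-1,0,0,0,0,0,-1,-1,0,0,0,0,0,-1,-1,0,0,0,0,0,-1,-1,0,0,0,0,0,-1,-1,0,0,0,0,0,-1,-1,0,0,0,0,0,-1])

```text
time_s: 32.12
ee_pos: [0.4694, -0.1232, 0.2008]
eef_rot: [0.707, 0.707, -0.0, -0.0]
ft_force: [-0.0, 0.2, -0.5]
gripper_width: 1.002
grip_force: 0.0
```

Call:
jog_arm(rows=[-1,0,0,0,0,0,-1,-1,0,0,0,0,0,-1,-1,0,0,0,0,0,-1,-1,0,0,0,0,0,-1,-1,0,0,0,0,0,-1,-1,0,0,0,0,0,-1,-0.6,0,0,0,0,0,-1,0,0,0,0,0,0,-1])

```text
time_s: 33.12
ee_pos: [0.4693, -0.2885, 0.2009]
eef_rot: [0.708, 0.706, -0.0, 0.0]
ft_force: [-0.7, 0.9, 0.4]
gripper_width: 0.999
grip_force: 0.0
```

```bash
python3 - <<'E'
from h import *
f=vision.grab_frame("scene"); cv2.imwrite("pics/s4.png",cv2.resize(f[100:260,80:420],None,fx=2.2,fy=2.2)[:,:,::-1])
E
```

```text
(no output)
```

View pics/s4.png

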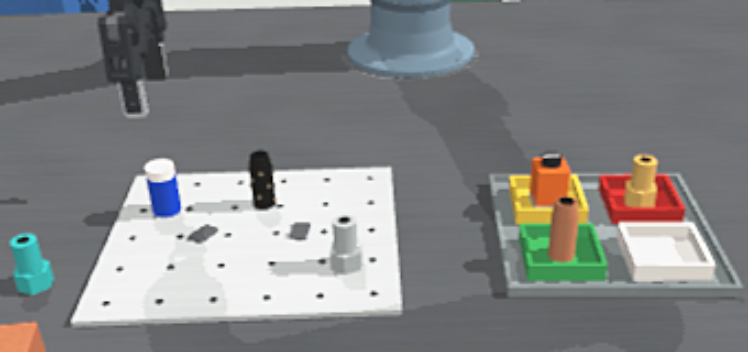

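The magnet stands in the yellow cup at crop pixel (550,185). Last is the tub, at (163,188).

Call:
jog_arm(rows=[0,0,1,0,0,0,-1,0,0,1,0,0,0,-1,0,0,1,0,0,0,-1,0,0,0.7,0,0,0,-1,0,0,0.4,0,0,0,-1,0,0,0,0,0,0,-1])

```text
time_s: 33.92
ee_pos: [0.4697, -0.287, 0.0979]
eef_rot: [0.707, 0.707, -0.0, -0.001]
ft_force: [-0.2, -0.5, -0.7]
gripper_width: 0.999
grip_force: 0.0
```

Call:
jog_arm(rows=[0,0,0,0,0,0,1,0,0,0,0,0,0,1,0,0,0,0,0,0,1,0,0,0,0,0,0,1,0,0,0,0,0,0,1,0,0,0,0,0,0,1,0,0,0,0,0,0,1])

```text
time_s: 34.8
ee_pos: [0.4704, -0.288, 0.0992]
eef_rot: [0.707, 0.707, 0.0, 0.001]
ft_force: [-0.7, 0.5, 6.3]
gripper_width: 0.356
grip_force: 59.3
```

Call:
jog_arm(rows=[0,0,-1,0,0,0,1,0,0,-1,0,0,0,1,0,0,-1,0,0,0,1,0.5,0,-1,0,0,0,1,1,0.3,0,0,0,0,1,1,0.3,0,0,0,0,1,1,0.3,0,0,0,0,1,1,0.3,0,0,0,0,1,1,0.3,0,0,0,0,1,1,0.3,0,0,0,0,1])

```text
time_s: 36.05
ee_pos: [0.5142, -0.1238, 0.1976]
eef_rot: [0.707, 0.707, -0.0, -0.001]
ft_force: [0.7, -0.5, -1.5]
gripper_width: 0.356
grip_force: 59.4
```

Call:
jog_arm(rows=[1,0.3,0,0,0,0,1,1,0.3,0,0,0,0,1,1,0.3,0,0,0,0,1,1,0.3,0,0,0,0,1,1,0.3,0,0,0,0,1,1,0.3,0,0,0,0,1,1,0.3,0,0,0,0,1,1,0.3,0,0,0,0,1,1,0.3,0,0,0,0,1,1,0.1,0,0,0,0,1])

```text
time_s: 37.3
ee_pos: [0.5848, 0.1262, 0.1979]
eef_rot: [0.707, 0.707, -0.0, -0.0]
ft_force: [0.7, 0.4, -1.0]
gripper_width: 0.353
grip_force: 59.5
```

Call:
jog_arm(rows=[1,0,0,0,0,0,1,1,0,0,0,0,0,1,1,0,0,0,0,0,1,1,0,0,0,0,0,1,0,0,0,0,0,0,1,0,0,0,0,0,0,1])

```text
time_s: 38.05
ee_pos: [0.5846, 0.2239, 0.1982]
eef_rot: [0.707, 0.707, -0.001, 0.0]
ft_force: [-0.0, -0.7, 0.1]
gripper_width: 0.356
grip_force: 59.5
```

Call:
jog_arm(rows=[0,0,1,0,0,0,1,0,0,1,0,0,0,1,0,0,1,0,0,0,1,0,0,0.5,0,0,0,1,0,0,0.2,0,0,0,1,0,0,0.1,0,0,0,1,0,0,0,0,0,0,1])

```text
time_s: 38.92
ee_pos: [0.5851, 0.2252, 0.1041]
eef_rot: [0.707, 0.707, 0.001, 0.0]
ft_force: [-0.2, 0.1, -1.3]
gripper_width: 0.353
grip_force: 59.5
```

Call:
jog_arm(rows=[0,0,0.06,0,0,0,1,0,0,0,0,0,0,1])

```text
time_s: 39.17
ee_pos: [0.5847, 0.2252, 0.1022]
eef_rot: [0.707, 0.707, 0.0, 0.0]
ft_force: [-0.2, 0.4, -0.4]
gripper_width: 0.351
grip_force: 59.5
```

Call:
jog_arm(rows=[0,0,0.04,0,0,0,1,0,0,0,0,0,0,1])

```text
time_s: 39.42
ee_pos: [0.5848, 0.2252, 0.1013]
eef_rot: [0.707, 0.707, 0.0, -0.0]
ft_force: [-1.3, 0.4, 2.4]
gripper_width: 0.355
grip_force: 59.8
```

Call:
jog_arm(rows=[0,0,0,0,0,0,0.1,0,0,0,0,0,0,-0.2,0,0,0,0,0,0,-1,0,0,0,0,0,0,-1,0,0,0,0,0,0,-1,0,0,-0.5,0,0,0,-1,0,0,-1,0,0,0,-1,0,0,-1,0,0,0,-1,0,0,-1,0,0,0,-1,0,0,-1,0,0,0,-1])

```text
time_s: 40.67
ee_pos: [0.5848, 0.225, 0.2152]
eef_rot: [0.707, 0.707, 0.001, 0.0]
ft_force: [0.2, -0.7, 0.2]
gripper_width: 1.002
grip_force: 0.0
```

Call:
jog_arm(rows=[0,0,-1,0,0,0,-1,0,0,-1,0,0,0,-1,0,0,0,0,0,0,-1,0,0,0,0,0,0,-1])

```text
time_s: 41.18
ee_pos: [0.5841, 0.225, 0.263]
eef_rot: [0.707, 0.707, -0.0, -0.0]
ft_force: [-0.5, -0.4, 0.2]
gripper_width: 0.997
grip_force: 0.0
```

```bash
python3 - <<'E'
from h import *
f=vision.grab_frame("scene"); cv2.imwrite("pics/s5.png",cv2.resize(f[100:260,80:420],None,fx=2.2,fy=2.2)[:,:,::-1])
E
```

```text
(no output)
```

View pics/s5.png

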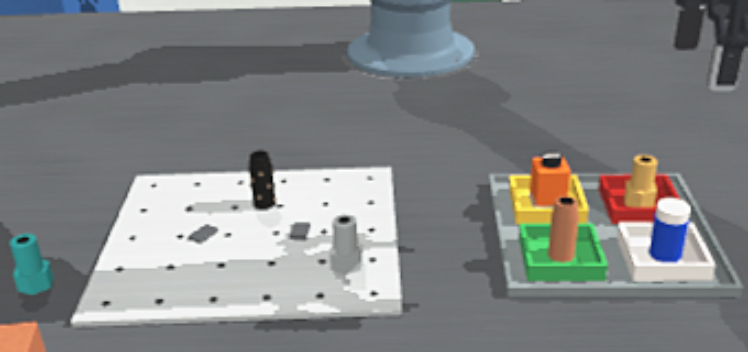

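All four stand in their cups: nozzle (563,230), brass (643,182), magnet (550,185) and tub (669,232). The burnt nozzle, steel adaptor and turquoise part are where they were, and the gripper is clear.

```bash
python3 -c "from cell import hand_in; print(hand_in())"
```

```text
the job is handed in; nothing more can be done
None
```

The job is handed in at about 41 s: in the last picture the copper nozzle stood upright in green, the brass adaptor in red, the magnet in yellow and the blue tub in white, with the look-alikes left where they were.

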